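# Fold back the lens tote's bifold cover and stow the long lens

## Task

Push the half-open bifold cover of the lens tote back until its two orange panels stand folded flat against each other at the hinge. Then set the long lens (red band) down upright in the tote's compartment that matches its size; lower it, do not drop it, and leave the camera and the short lens alone.

Things in the scene. Friction and masses are not known exactly. Their poses are not given: they have to be found in the camera images.
- tote: Grey open-topped tote, 200 (x) x 216 (y) x 100 mm high, fixed to the bench, walls and floor 8 mm. Aluminium rails on the two side walls (at y = +-104) reach 120 mm high; front and far walls are 100 mm high. Origin at the centre of its underside; z up; x points from the front wall (robot side) to the far wall, where the cover is hinged.
- cover_inner (a joint): Fixed hinge of the cover (rad): tilt of the inner orange panel above level. 0 = flat over the tote, 1.56 = upright, cover fully folded (end stop). The outer panel's free edge runs along the rails and slopes down by the same angle, so the panels form a tent, ridge up. Each panel: 90 mm from hinge to hinge, 188 mm wide, 5 mm thick. Starts half open; stays where left. Folded, it stands 202 mm above the bench.
- cover_outer (a joint): Middle hinge between the two cover panels (rad), always twice cover_inner: 0 = panels in one plane, 3.12 = panels folded flat against each other.
- cover_bar (a point): Centre of the black bar (16 mm thick, 188 mm long along the tote's y) on the outer panel's free edge, nearer the robot: the place to push, along the tote's +x, with about 2 to 6 N. It is 112 to 120 mm above the bench and its distance from the hinge line is about 180 mm x cos(cover_inner). Open tote below and in front of it. Its x axis points up the outer panel to the ridge.
- cover_hinge (a point): Middle of the fixed hinge line on the tote's far wall, 112 mm above the bench; axes as the tote's. When folded, the panels stand here, and the bar's centre lies 8 to 12 mm in front (tote -x) of this line.
- cell_large: Large compartment of the tote: blue insert 180 (x) x 98 (y) x 34 mm high, fixed on the tote's floor, with a square pocket 78 x 78 mm at its centre; it may be the left or the right one. Origin at the centre of its underside, 8 mm above the bench; the pocket's floor is 4 mm higher (12 mm above the bench). Axes as the tote's.
- cell_small: Small compartment: yellow insert, same outside size and origin as the blue one, square pocket 50 x 50 mm, too small for the long lens. Axes as the tote's.
- lens_mid (a point): Centre (half-way up) of the long lens: black upright cylinder with a red band, 60 mm in diameter, 86 mm high, about 0.4 kg, standing on the bench; z is its axis, pointing to its glass end (up).
- short_lens_mid (a point): Centre of the short lens: black upright cylinder with a white band, 42 mm in diameter, 50 mm high, standing on the bench; to be left alone.
- camera: Black camera, 60 x 130 x 106 mm with a 40 mm lens stub to its -x, standing on the bench; origin at the centre of its body's underside; to be left alone.
Mind the look-alikes: they are no part of the job. Leave any green look-alike of the part that bears lens_mid alone.

How it is judged:
On the way, in this order (a step that is already met when the one before it is completed fails the run):
1. the cover is folded: its panels lie flat against each other (value of joint cover_inner above 1.47 rad), for 0.2 s.
2. the long lens stands in the large compartment (x of lens_mid in the frame of cell_large between -0.014 and 0.014 m and y of lens_mid in the frame of cell_large between -0.014 and 0.014 m and z of lens_mid in the frame of cell_large between 0.04 and 0.053 m and angle between lens_mid's own z axis and vertical below 0.12 rad), for 0.2 s.
At the end, for the whole second after the job is handed in: Cover folded (cover_inner above 1.47 of 1.56 rad) and at rest; long lens released and at rest, upright within 7 degrees, glass end up, on the floor of the blue compartment's pocket: centre within 14 mm of the pocket's in x and y, and within 7 mm of its standing height (all of step 2 and value of joint cover_inner above 1.47 rad and linear speed of lens below 0.02 m/s and velocity of joint cover_inner between -0.05 and 0.05 rad/s); the robot touches nothing.
It fails at once if the long lens falls free (faster than 0.6 m/s while no finger touches it) (contact force between lens and the fingers below 0.05 N and linear speed of lens above 0.6 m/s).
It fails at once if the camera or the short lens is moved by more than 30 mm (distance of any of camera, short_lens_mid from where it was at the start of the episode above 0.03 m).
It also fails if it takes over 58 s, if anything falls off the work surface, if the arm or the gripper's body presses on something with over 40 N, if the wrist force passes 120 N, or if a joint passes its speed limit or range.

## Robot

A 6-joint arm with a two-finger parallel gripper is mounted at the origin on the work surface. World frame = base frame: x ahead of the robot, y to its left, z up, the work surface at z = 0. Lengths are in m, angles in rad, forces in N, time in s.
With the tool pointing down it reaches from about 0.275 to 0.75 m from the base axis. Payload 10.2 kg.
Tool frame: the origin (TCP) lies between the finger pads; the fingertips stand 22 mm ahead of it and the grasp point (between the pads) lies 3 mm ahead of it (manip.tip_extent is the distance from the TCP to the fingertips, in m); z points along the fingers, y is the direction in which the jaws open and shut (so a half turn about z gives the same grasp; the last joint's range is limited). The gripper opens to 85 mm and grips with 20 to 120 N. Pads are 22 mm wide; open, the fingers measure 114 mm over their backs; the gripper's body (76 mm by 85 mm) begins 54 mm behind the grasp point. The pads swing forward as they close: fully open they stand 13 mm farther back than shut.
Start: joints at [1.051, 0.313, 1.498, -0, 1.331, -0.223], TCP at [0.154, 0.502, 0.253] pointing down, gripper open.
Joint ranges: [-2.94, 2.94], [-0.97, 2.17], [0.19, 2.56], [-1.23, 4.37], [0.02, 3.11], [-2.88, 2.88]. Speed limits (rad/s): [2.39, 2.39, 3.01, 3.14, 3.14, 3.14].

## Interface

Orientations are given as a rotation vector (axis times angle).
In Python, from bench import manip gives the robot as it stands. The module is installed in compiled form; this text tells all that it offers. Calls block until the motion is done:
- manip.movep(position, orientation): joint-space move of the TCP to a pose.
- manip.line_to(position, attitude=None, feed=0.15): straight line of the TCP; attitude=None keeps the orientation; feed is the mean speed in m/s.
- manip.set_joints(angles): joint-space move.
- manip.ungrasp() and manip.clamp(grasp_force=None): open the fingers fully, or close them until they stop; grasp_force is the grip in N (None keeps the last).
- manip.wait(seconds).
- manip.solve_ik(position, orientation): joint angles nearest the present ones, or None.
- manip.observe(): the state.
- manip.camera(name): name is "scene" or "top" or "wrist"; returns a dict with "frame" (480x640x3 uint8, red, green, blue), "intrinsics" (3x3 intrinsics, pixels), "origin" and "attitude" of the camera in the world. Camera axes: x right, y down, z forward; pixel columns grow to the right and rows downward; lengths in m; the calibration is good to about 2 mm. A picture is of the moment at which its call begins. There is no depth.
A pose or a line that the arm cannot do raises manip.Unreachable and nothing moves.
- manip.hand_in(): hands the job in, once; it reports no verdict.
Trained networks look in the newest picture that a camera, given by its name, has taken for a name from the list of things; names that differ only in an ending like _2 or _b are one class to them, and where a whole thing is asked for, a point or a joint stands for the part that bears it (a point fixed in the world has none). Each returns a list of dicts, best first, with "confidence" (0 to 1); they miss things now and then, are a little off and sometimes report something else, mostly with a low value. They report only what shows in the picture. A call takes as long as a camera call. They do not tell look-alikes from the thing itself.
- manip.spot_in(camera, name): "at" ([row, column] in pixels, amid what is visible of it).
- manip.cut_out(camera, name): "mask" (480x640 bool, what is visible of it) and "at" ([row, column] in pixels, amid what is visible of it).
- manip.pinpoint(camera, name): "at" ([row, column] in pixels: a listed point, or the origin of a listed thing).
The state is a dict: "t": time; "joint_positions": joint angles; "joint_vel": joint speeds; "joint_torque": joint torques, N m; "ee_pos": TCP position; "orientation": TCP orientation; "ft_force": force on the tool from outside, world axes, zero at the start; "torque": the same for the moment, N m; "width": finger opening in m.
Only numpy, scipy, OpenCV 4.12 (cv2) and the standard library are available. Lean on these libraries where they do the work, as an engineer would, in place of code of your own. Each camera call takes 0.05 s, during which the arm holds its last target.

## Working session

There is one attempt and no reset: what is moved stays moved. The work goes in short steps, each a Python script; the robot and the scene stay as the last script left them, time stands still between calls to the robot, and variables do not carry over. Pictures are saved under pics/ and viewed, and the job is handed in when it is done.

```bash
mkdir -p pics
cat > h.py <<'E'
import numpy as np, cv2
from bench import manip
def snap(cam,fn):
    c=manip.camera(cam); cv2.imwrite('pics/'+fn,cv2.cvtColor(c['frame'],cv2.COLOR_RGB2BGR)); return c
def R(c):
    a=np.array(c['attitude'],float)
    return a if a.shape==(3,3) else cv2.Rodrigues(a)[0]
def ray(c,at):
    r,cc=at; d=np.linalg.inv(np.array(c['intrinsics']))@np.array([cc,r,1.]); return np.array(c['origin']),R(c)@d
def on_z(c,at,z):
    o,d=ray(c,at); return o+d*(z-o[2])/d[2]
def proj(c,p):
    q=np.array(c['intrinsics'])@(R(c).T@(np.array(p)-np.array(c['origin']))); return q[1]/q[2],q[0]/q[2]
E
python3 - <<'E'
from h import *
for cam in ['scene','top']:
    c=snap(cam,cam+'0.png'); print(cam,c['origin'],c['attitude'],c['intrinsics'])
    for n in ['tote','cover_bar','cover_hinge','cell_large','cell_small','lens_mid','short_lens_mid','camera']:
        print(n,[(np.round(d['at'],1).tolist(),round(d['confidence'],2)) for d in manip.pinpoint(cam,n)][:4])
print(manip.observe()); print(manip.tip_extent)
E
```

```text
scene [ 0.33242442 -0.41431902  0.75884713] [-2.40387233  0.34843491 -0.131151  ] [[456.14532356   0.         314.27824442]
 [  0.         456.14532356 236.46567851]
 [  0.           0.           1.        ]]
tote [([390.9, 401.4], 0.9)]
cover_bar [([373.8, 370.6], 0.7)]
cover_hinge [([343.9, 468.2], 0.69)]
cell_large [([418.6, 417.4], 0.6)]
cell_small []
lens_mid [([219.0, 212.5], 0.86), ([206.9, 262.1], 0.59), ([250.1, 262.5], 0.59)]
short_lens_mid [([185.8, 207.8], 0.81)]
camera [([191.4, 369.7], 0.96), ([416.5, 419.5], 0.23)]
top [0.42842658 0.15239836 1.05786737] [-2.18896763  2.15060275 -0.11727301] [[466.28204126   0.         325.92554632]
 [  0.         466.28204126 235.28763527]
 [  0.           0.           1.        ]]
tote [([225.1, 459.5], 0.66)]
cover_bar [([253.7, 483.4], 0.76)]
cover_hinge [([176.2, 477.4], 0.78)]
cell_large []
cell_small [([228.1, 438.5], 0.8)]
lens_mid [([297.1, 311.4], 0.73), ([284.9, 261.7], 0.72)]
short_lens_mid [([335.2, 199.4], 0.9)]
camera [([165.2, 252.3], 0.68)]
{'t': 0.9, 'joint_positions': array([ 1.05063517e+00,  3.12880071e-01,  1.49772650e+00,  2.49861277e-05,
        1.33100050e+00, -2.23398999e-01]), 'joint_vel': array([-1.22035687e-03, -6.27105889e-05,  2.06953358e-03, -8.90617594e-04,
        8.94313097e-04,  1.22691870e-03]), 'joint_torque': array([ 2.92202831e-04, -4.12178671e+01, -2.59890032e+01, -1.52331772e-04,
        5.50343375e-04, -1.37391547e-05]), 'ee_pos': array([0.15352725, 0.50204672, 0.25329439]), 'orientation': array([-4.64449347e-01, -3.10704300e+00,  7.24885685e-06]), 'ft_force': array([-0.23562199, -0.09963172,  0.34559119]), 'torque': array([-0.03109623,  0.02731926,  0.00980178]), 'width': 0.08545755746731812}
0.022
```

View pics/scene0.png

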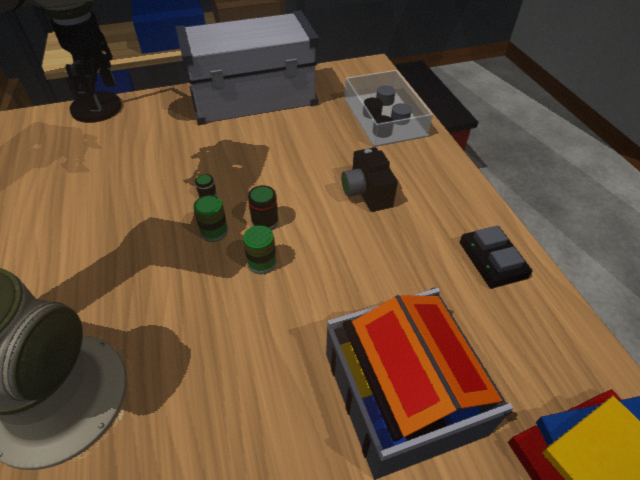

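View pics/top0.png

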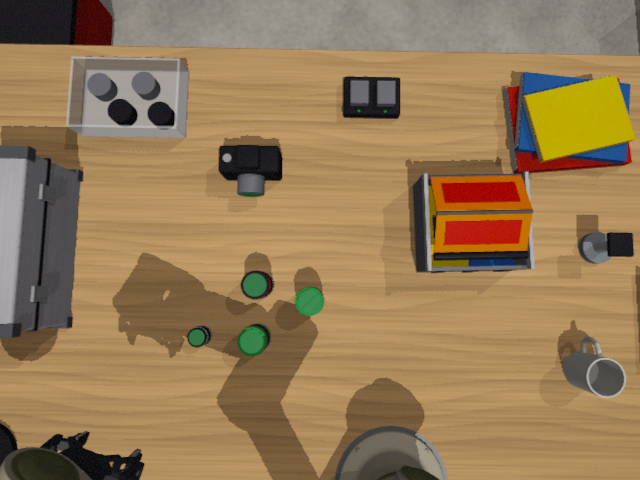

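Lens candidates in the scene picture (col,row): (263,207) is black with a red band, while (212,219) and (262,250) have green bodies and are look-alikes. (205,185) is the short lens. The first fits the description, and I'll confirm it in a crop. In the top view it is at (257,285). The tote is at (475,222), with the yellow cell on its left side and the blue cell on its right.

Run:
```python
from h import *
s=snap('scene','s1.png'); 
ms=manip.cut_out('scene','lens_mid'); print([(d['at'],d['confidence']) for d in ms])
t=snap('top','t1.png')
mt=manip.cut_out('top','lens_mid'); print([(d['at'],d['confidence']) for d in mt])
a=cv2.resize(cv2.imread('pics/s1.png')[160:280,180:300],(400,400),interpolation=cv2.INTER_CUBIC)
b=cv2.resize(cv2.imread('pics/t1.png')[160:280,400:545],(483,400),interpolation=cv2.INTER_CUBIC)
b2=cv2.resize(cv2.imread('pics/s1.png')[280:470,320:520],(421,400),interpolation=cv2.INTER_CUBIC)
cv2.imwrite('pics/c1.png',np.hstack([a]));cv2.imwrite('pics/c2.png',cv2.resize(np.hstack([b,b2]),(800,354)))
def tri(ps,pt):
    o1,d1=ray(s,ps);o2,d2=ray(t,pt);d1/=np.linalg.norm(d1);d2/=np.linalg.norm(d2)
    k=np.linalg.lstsq(np.c_[d1,-d2],o2-o1,rcond=None)[0]; a=o1+k[0]*d1;b=o2+k[1]*d2
    return (a+b)/2,np.linalg.norm(a-b)
print('red',tri((206.9,262.1),(284.9,261.7)) )
print('s,z.043',on_z(s,(206.9,262.1),.043),on_z(t,(284.9,261.7),.043))
print('bar',tri((373.8,370.6),(253.7,483.4)));print('hinge',tri((343.9,468.2),(176.2,477.4)),on_z(t,(176.2,477.4),.112),on_z(s,(343.9,468.2),.112))
print('tote',on_z(t,(225.1,459.5),0),on_z(s,(390.9,401.4),0))
print('short',on_z(t,(335.2,199.4),.025),'cam',on_z(t,(165.2,252.3),0),on_z(s,(191.4,369.7),0))
for g in [(219.0,212.5),(250.1,262.5)]: print(on_z(s,g,.043))
```

```text
[([250.5, 262.0], 0.94), ([208.0, 265.4], 0.9), ([216.6, 210.3], 0.69)]
[([300.9, 308.0], 0.82), ([284.5, 253.2], 0.69), ([340.2, 252.2], 0.61)]
red (array([0.42317881, 0.28445965, 0.05783009]), np.float64(0.0018355976701744374))
s,z.043 [0.4241755  0.29940691 0.043     ] [0.42402149 0.2862741  0.043     ]
bar (array([ 0.49290575, -0.16515517,  0.12963433]), np.float64(0.0023005577140143662))
hinge (array([ 0.65425159, -0.15905403,  0.12172608]), np.float64(0.0016794927283360977)) [ 0.65577708 -0.16192495  0.112     ] [ 0.66006211 -0.15532317  0.112     ]
tote [ 0.56780717 -0.15623782  0.        ] [ 0.56383459 -0.15712887  0.        ]
short [0.31280883 0.42062893 0.025     ] cam [0.69896553 0.32243418 0.        ] [0.68999701 0.32015604 0.        ]
[0.31399895 0.29379784 0.043     ]
[0.3988281  0.17840866 0.043     ]
```

View pics/c1.png

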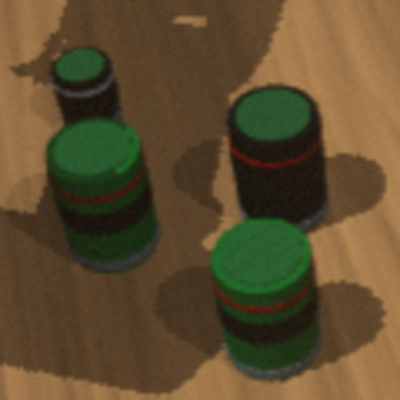

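View pics/c2.png

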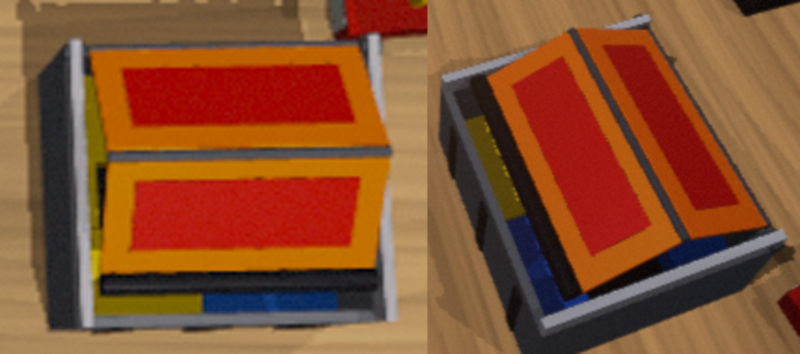

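Run:
```python
from h import *
t=manip.camera('top'); s=manip.camera('scene')
for n,p in [('L far',(174.2,425.4)),('L near',(270.2,429.8)),('R far',(172.9,526.5)),('R near',(268.5,533))]: print('top',n,on_z(t,p,.12).round(4))
for n,p in [('L far',(290.7,438.6)),('L near',(321.9,328.6)),('R far',(407,512)),('R near',(454.5,383.3))]: print('sc',n,on_z(s,p,.12).round(4))
# red lens top circle: green glass segmentation top
for c,(r,cc) in [(t,(285,256)),(s,(197,262))]:
    f=c['frame'].astype(int); w=f[r-30:r+31,cc-30:cc+31]
    m=((w[...,1]>w[...,0]*1.3)&(w[...,1]>35)).astype(np.uint8)
    n,l,st,ce=cv2.connectedComponentsWithStats(m)
    for i in range(1,n):
        if st[i,4]>40:
            at=(ce[i][1]+r-30,ce[i][0]+cc-30); print(at,st[i],on_z(c,at,.086))
```

```text
top L far [ 0.6561 -0.0524  0.12  ]
top L near [ 0.4596 -0.0604  0.12  ]
top R far [ 0.6626 -0.2604  0.12  ]
top R near [ 0.4666 -0.2682  0.12  ]
sc L far [ 0.6572 -0.0561  0.12  ]
sc L near [ 0.4614 -0.0606  0.12  ]
sc R far [ 0.6665 -0.2631  0.12  ]
sc R near [ 0.4699 -0.2699  0.12  ]
(np.float64(284.47357293868924), np.float64(254.42706131078222)) [ 16  18  25  24 473] [0.4248239  0.29568159 0.086     ]
(np.float64(194.01045296167248), np.float64(261.18815331010455)) [ 18  20  23  16 287] [0.42498373 0.29490385 0.086     ]
(np.float64(226.21951219512198), np.float64(259.390243902439)) [19 58 18  3 41] [0.4019862 0.2049414 0.086    ]
```

The crop confirms it: the black body with the red band is the one meant. It stands at about (0.425, 0.295), from both cameras. The tote centre is about (0.5625, -0.1615) with a yaw of about 0.035. Blue is the -y side. Next I push the cover with closed fingers and the tool tilted.

```bash
cat >> h.py <<'E'
from scipy.spatial.transform import Rotation as Ro
C=np.array([.5635,-.1618]); YAW=.035
ex=np.array([np.cos(YAW),np.sin(YAW)]); ey=np.array([-ex[1],ex[0]])
def loc(x,y,z): p=C+x*ex+y*ey; return np.array([p[0],p[1],z])
def tilt(al,yaw):
    z=np.array([np.sin(al)*np.cos(yaw),np.sin(al)*np.sin(yaw),-np.cos(al)]); y=np.array([-np.sin(yaw),np.cos(yaw),0])
    return Ro.from_matrix(np.c_[np.cross(y,z),y,z]).as_rotvec()
E
python3 - <<'E'
from h import *
o=tilt(np.radians(35),YAW); print(o)
for x in [-.15,-.09,.06]: print(manip.solve_ik(loc(x,0,.13),o))
manip.clamp(30)
print(manip.tip_extent,manip.observe()['width'])
manip.movep(loc(-.15,0,.25),o)
manip.line_to(loc(-.15,0,.128),feed=.2)
st=manip.observe();print(st['t'],st['ee_pos'],st['ft_force'])
snap('wrist','w1.png'); snap('scene','s2.png')
E
```

```text
[-0.04428648  2.53039793  0.01396348]
None
None
[-0.55092381  0.49020308  1.71633421  0.7015852   0.51370756 -2.70318682]
0.022 -0.00013768724986675223Traceback (most recent call last):
  File "<stdin>", line 7, in <module>
bench.Unreachable: the arm cannot follow that straight line within its joint ranges
```

Run:
```python
from h import *
st=manip.observe();print(st['t'],st['ee_pos'],st['joint_positions'])
def mk(al,yaw,flip):
    return (Ro.from_rotvec(tilt(al,yaw))*Ro.from_euler('z',flip)).as_rotvec()
for al in [20,30,35,45]:
  for f in [np.pi,np.pi/2,-np.pi/2,0]:
    r=[manip.solve_ik(loc(x,0,.128),mk(np.radians(al),YAW,f)) for x in [-.15,-.1,-.06,0,.06]]
    print(al,round(f,2),[None if q is None else np.round(q,2).tolist()[3:] for q in r])
```

```text
4.5083 [ 0.41376317 -0.16669502  0.25002003] [-0.91153279 -0.09174206  2.08116517  0.65018753  0.8778076  -2.87322273]
20 3.14 [[0.42, 0.67, 0.45], [0.38, 0.67, 0.57], [0.34, 0.68, 0.66], [0.29, 0.72, 0.78], [0.25, 0.77, 0.88]]
20 1.57 [[0.42, 0.67, -1.12], [0.38, 0.67, -1.0], [0.34, 0.68, -0.91], [0.29, 0.72, -0.79], [0.25, 0.77, -0.69]]
20 -1.57 [[0.42, 0.67, 2.02], [0.38, 0.67, 2.14], [0.34, 0.68, 2.23], [0.29, 0.72, 2.35], [0.25, 0.77, 2.45]]
20 0 [[0.42, 0.67, -2.69], [0.38, 0.67, -2.57], [0.34, 0.68, -2.48], [0.29, 0.72, -2.36], [0.25, 0.77, -2.26]]
30 3.14 [[0.77, 0.6, 0.06], [0.73, 0.57, 0.2], [0.68, 0.55, 0.31], [0.6, 0.56, 0.48], [0.51, 0.58, 0.63]]
30 1.57 [[0.77, 0.6, -1.51], [0.73, 0.57, -1.37], [0.68, 0.55, -1.26], [0.6, 0.56, -1.09], [0.51, 0.58, -0.94]]
30 -1.57 [[0.77, 0.6, 1.63], [0.73, 0.57, 1.77], [0.68, 0.55, 1.88], [0.6, 0.56, 2.05], [0.51, 0.58, 2.2]]
30 0 [None, None, [0.68, 0.55, -2.83], [0.6, 0.56, -2.66], [0.51, 0.58, -2.51]]
35 3.14 [[0.97, 0.6, -0.16], [0.95, 0.55, -0.03], [0.91, 0.52, 0.08], [0.82, 0.5, 0.25], [0.71, 0.51, 0.43]]
35 1.57 [[0.97, 0.6, -1.73], [0.95, 0.55, -1.6], [0.91, 0.52, -1.49], [0.82, 0.5, -1.32], [0.71, 0.51, -1.14]]
35 -1.57 [[0.97, 0.6, 1.41], [0.95, 0.55, 1.54], [0.91, 0.52, 1.65], [0.82, 0.5, 1.82], [0.71, 0.51, 2.0]]
35 0 [None, None, None, None, [0.71, 0.51, -2.71]]
45 3.14 [[1.35, 0.67, -0.59], [1.39, 0.6, -0.51], [1.4, 0.55, -0.44], [1.35, 0.49, -0.29], [1.25, 0.45, -0.12]]
45 1.57 [[1.35, 0.67, -2.16], [1.39, 0.6, -2.08], [1.4, 0.55, -2.01], [1.35, 0.49, -1.86], [1.25, 0.45, -1.69]]
45 -1.57 [[1.35, 0.67, 0.98], [1.39, 0.6, 1.06], [1.4, 0.55, 1.14], [1.35, 0.49, 1.28], [1.25, 0.45, 1.45]]
45 0 [[1.35, 0.67, 2.55], [1.39, 0.6, 2.63], [1.4, 0.55, 2.71], [1.35, 0.49, 2.85], None]
```

```bash
sed -i 's/return Ro.from_matrix(np.c_\[np.cross(y,z),y,z\]).as_rotvec()/return Ro.from_matrix(np.c_[-np.cross(y,z),-y,z]).as_rotvec()/' h.py
python3 - <<'E'
from h import *
o=tilt(np.radians(35),YAW)
manip.movep(loc(-.15,0,.20),o)
manip.line_to(loc(-.15,0,.128),feed=.2)
st=manip.observe();print(st['t'],st['ee_pos'],st['ft_force'])
f0=st['ft_force']
for x in [-.11,-.09,-.075]:
    manip.line_to(loc(x,0,.128),feed=.1); st=manip.observe();print(x,st['t'],(st['ft_force']-f0).round(2))
snap('scene','s2.png');snap('wrist','w1.png')
E
```

```text
7.5583 [ 0.41380338 -0.16725796  0.12842429] [ 0.27110441 -0.37385778  0.4508554 ]
-0.11 8.1083 [-1.34  1.25 -0.49]
-0.09 8.4583 [-0.28  0.3  -0.99]
-0.075 8.7583 [-1.35 -0.08 -0.26]
```

View pics/s2.png

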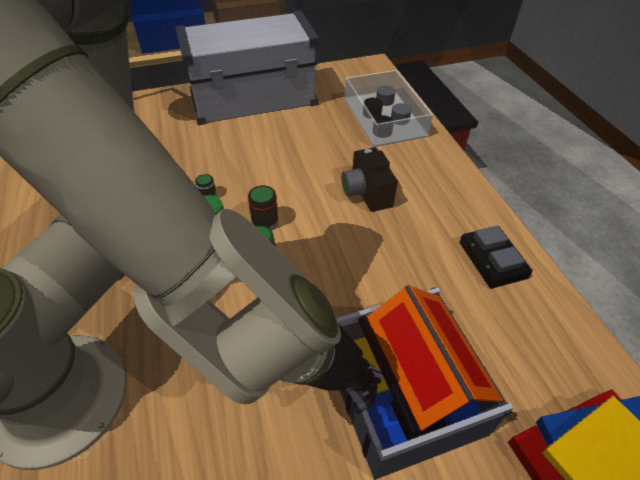

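The fingers are at the bar near (372,383), and the cover has risen a little already. I'll keep pushing and watch the force.

Run:
```python
from h import *
x=-.075
f0=np.array([0.27,-.37,.45])
for x in [-.045,-.015,.01,.025,.035,.04,.045,.05,.055,.06]:
    manip.line_to(loc(x,0,.128),feed=.1); st=manip.observe();f=st['ft_force']-f0;print(x,st['t'],st['ee_pos'].round(4),f.round(2))
    if abs(f[0])>9: break
snap('scene','s3.png')
```

```text
-0.045 9.3083 [ 0.5183 -0.1632  0.128 ] [ 0.43  0.05 -0.01]
-0.015 9.7583 [ 0.5481 -0.1622  0.1279] [-0.82  0.23 -0.63]
0.01 10.1583 [ 0.573  -0.1614  0.1279] [ 0.04  0.4  -0.54]
0.025 10.4583 [ 0.5881 -0.1609  0.1279] [ 0.2   0.46 -0.54]
0.035 10.7083 [ 0.5982 -0.1605  0.128 ] [-0.55  0.51 -1.04]
0.04 10.9583 [ 0.6035 -0.1604  0.128 ] [ 0.14  0.62 -0.07]
0.045 11.2083 [ 0.6087 -0.1602  0.128 ] [-0.41 -0.22 -0.9 ]
0.05 11.4583 [ 0.6137 -0.16    0.128 ] [-0.18  0.63  0.19]
0.055 11.7083 [ 0.6182 -0.1598  0.1276] [-7.91  0.65  1.4 ]
0.06 11.9583 [ 0.6204 -0.1597  0.1272] [-49.26  -2.91  22.13]
```

View pics/s3.png

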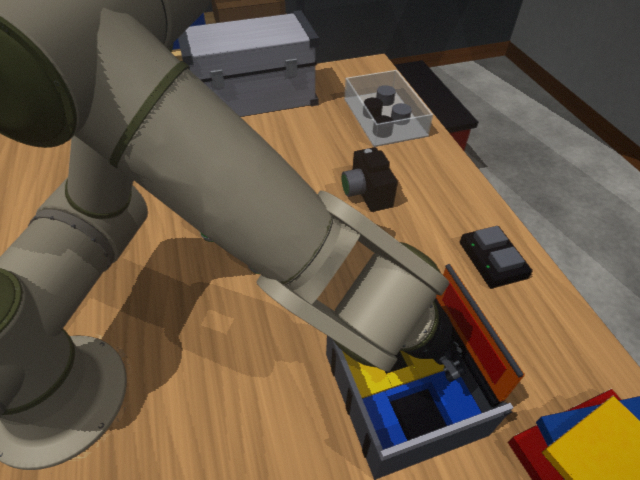

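The cover is folded against its end stop. I'll back off, then check it and locate the blue pocket.

Run:
```python
from h import *
manip.line_to(loc(.045,0,.128),feed=.05); print(manip.observe()['ft_force'])
manip.line_to(loc(-.02,0,.16),feed=.2)
o=Ro.from_matrix(np.c_[[0,-1,0],[-1,0,0],[0,0,-1]]).as_rotvec()
# above the lens, tool down; keep 0.25 high
manip.ungrasp()
manip.movep([.36,.1,.28],tilt(0,0))
s=snap('scene','s4.png')
for n in ['cell_large','cell_small','cover_hinge','cover_bar','tote']: print('s',n,[(np.round(d['at'],1).tolist(),round(d['confidence'],2)) for d in manip.pinpoint('scene',n)][:2])
a=manip.pinpoint('scene','cell_large')
if a: print(on_z(s,a[0]['at'],.008))
t=snap('top','t4.png')
for n in ['cell_large','cell_small','cover_hinge','cover_bar','tote']: print('t',n,[(np.round(d['at'],1).tolist(),round(d['confidence'],2)) for d in manip.pinpoint('top',n)][:2])
a=manip.pinpoint('top','cell_large')
if a: print(on_z(t,a[0]['at'],.008))
a=cv2.resize(cv2.imread('pics/t4.png')[150:290,400:560],(457,400),interpolation=cv2.INTER_CUBIC)
b=cv2.resize(cv2.imread('pics/s4.png')[260:480,320:560],(343,315),interpolation=cv2.INTER_CUBIC)
b=cv2.copyMakeBorder(b,0,85,0,0,cv2.BORDER_CONSTANT)
cv2.imwrite('pics/c4.png',np.hstack([a,b])); print(manip.observe()['t'],manip.observe()['ee_pos'],manip.observe()['joint_positions'])
```

```text
[ 0.14894161 -0.04192181  0.09881905]
s cell_large [([415.3, 413.6], 0.94), ([345.1, 461.0], 0.26)]
s cell_small [([363.2, 395.5], 0.66)]
s cover_hinge [([346.0, 466.9], 0.89), ([188.0, 372.5], 0.18)]
s cover_bar [([348.4, 462.1], 0.65)]
s tote []
[ 0.56398525 -0.20302972  0.008     ]
t cell_large [([225.1, 482.4], 0.72)]
t cell_small [([231.2, 440.8], 0.78), ([337.0, 197.2], 0.3)]
t cover_hinge [([173.9, 476.4], 0.8)]
t cover_bar [([181.3, 479.8], 0.98)]
t tote []
[ 0.56769366 -0.20601611  0.008     ]
15.7417 [0.36000956 0.10000128 0.28000485] [-4.55854095e-02 -5.43929817e-02  1.84898648e+00  1.27110506e-05
  1.34696392e+00  1.52519568e+00]
```

View pics/c4.png

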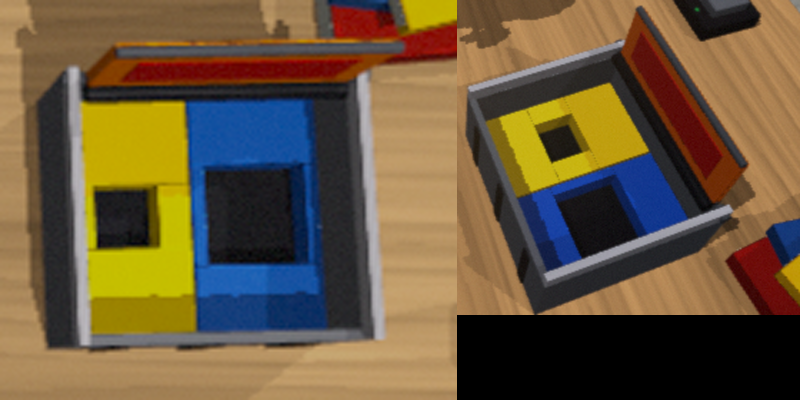

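The cover stands folded: it is vertical in both views, with the bar 5–8 px from the hinge. The blue pocket is centred at about (489.5, 225) in the top picture. Next I grasp the red-band lens with the jaws diagonal, clear of the green ones.

```bash
cat >> h.py <<'E'
def down(j):  # jaw axis at angle j in xy
    y=np.array([np.cos(j),np.sin(j),0]); z=np.array([0,0,-1.]); return Ro.from_matrix(np.c_[np.cross(y,z),y,z]).as_rotvec()
E
python3 - <<'E'
from h import *
t=manip.camera('top')
print('pocket',on_z(t,(225.3,489.5),.042))
L=np.array([.425,.2953])
best=None
for j in [-np.pi/4,3*np.pi/4]:
    q=manip.solve_ik([*L,.069],down(j)); print(j,q)
    if q is not None and (best is None or abs(q[5])<abs(best[1][5])): best=(j,q)
for j in [YAW,YAW+np.pi]: print('place',j,manip.solve_ik([.566,-.211,.085],down(j)))
j=best[0]
manip.movep([*L,.19],down(j))
w=snap('wrist','w5.png')
for h in (.086,): print(proj(w,[*L,h]))
print([(np.round(d['at'],1).tolist(),round(d['confidence'],2)) for d in manip.pinpoint('wrist','lens_mid')])
print(manip.observe()['t'])
E
```

```text
pocket [ 0.56302227 -0.21003924  0.042     ]
-0.7853981633974483 [ 3.80581989e-01  5.22120850e-01  1.72569947e+00 -4.44089210e-16
  8.93772329e-01  1.16598015e+00]
2.356194490192345 [ 3.80581989e-01  5.22120850e-01  1.72569947e+00 -4.44089210e-16
  8.93772329e-01 -1.97561250e+00]
place 0.035 [-5.50576438e-01  6.54267544e-01  1.43625136e+00 -4.44089210e-16
  1.05107375e+00 -5.85576438e-01]
place 3.1765926535897933 [-5.50576438e-01  6.54267544e-01  1.43625136e+00 -4.44089210e-16
  1.05107375e+00  2.55601622e+00]
(np.float64(250.29238517849183), np.float64(312.9794891655934))
[([361.3, 389.5], 0.55)]
16.7917
```

View pics/w5.png

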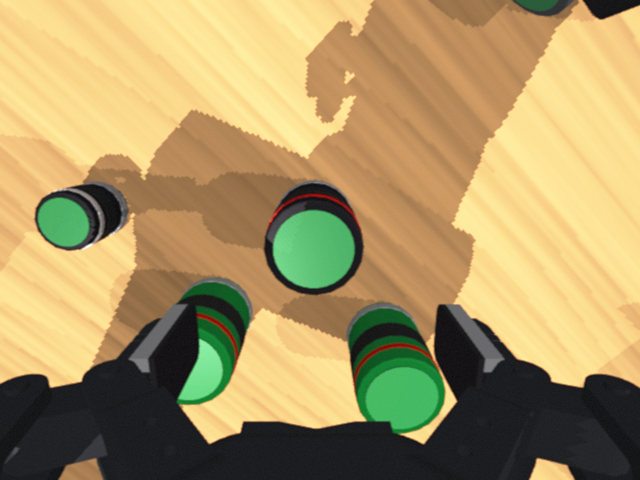

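The wrist picture shows the red-band lens top at (313,250), exactly where my estimate projects (313,250). I'll descend and grasp.

Run:
```python
from h import *
L=[.425,.2953]
f0=manip.observe()['ft_force']
manip.line_to([*L,.069],feed=.1); st=manip.observe(); print(st['t'],(st['ft_force']-f0).round(2))
manip.clamp(40); st=manip.observe(); print(st['t'],st['width'])
manip.line_to([*L,.11],feed=.1); st=manip.observe(); print(st['width'],(st['ft_force']-f0).round(2))
manip.line_to([*L,.25],feed=.2); st=manip.observe(); print(st['t'],st['width'],(st['ft_force']-f0).round(2))
snap('scene','s6.png')
```

```text
18.15 [0.61 0.27 0.1 ]
18.5083 0.059147416277880206
0.05953198266583725 [ 0.21  0.48 -5.06]
19.9167 0.05900727795120573 [-0.77  1.74 -5.12]
```

View pics/s6.png

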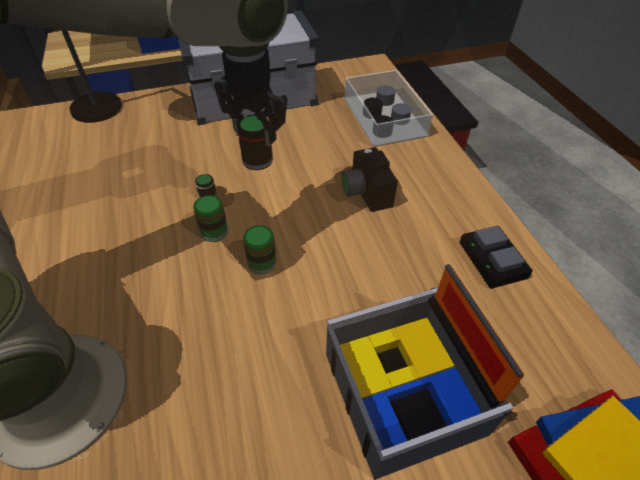

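The lens is held upright. Before lowering, I'll overlay the modelled pocket rim on both views.

Run:
```python
from h import *
P=np.array([.565,-.2105])
out=[]
for cam,(r0,r1,c0,c1) in [('top',(190,270,450,540)),('scene',(360,460,350,480))]:
    c=manip.camera(cam); im=cv2.cvtColor(c['frame'],cv2.COLOR_RGB2BGR)
    k=5; im=cv2.resize(im[r0:r1,c0:c1],None,fx=k,fy=k,interpolation=cv2.INTER_CUBIC)
    for z,col,h in [(.042,(255,255,255),.039),(.012,(0,255,0),.039)]:
        pts=[]
        for a,b in [(1,1),(1,-1),(-1,-1),(-1,1)]:
            q=P+a*h*ex+b*h*ey; r,cc=proj(c,[q[0],q[1],z]); pts.append([(cc-c0+.5)*k,(r-r0+.5)*k])
        cv2.polylines(im,[np.int32(pts)],True,col,1)
    im=cv2.resize(im,(int(im.shape[1]*360/im.shape[0]),360)); out.append(im)
im=np.hstack(out); print(im.shape); cv2.imwrite('pics/c7.png',im if im.shape[1]<=800 else cv2.resize(im,(800,int(360*800/im.shape[1]))))
```

```text
(360, 873, 3)
```

View pics/c7.png

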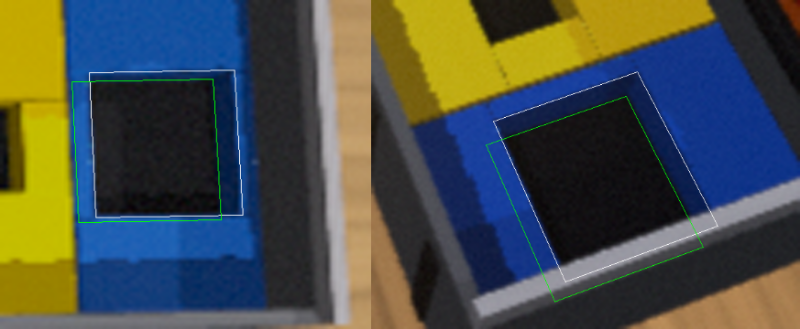

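The overlay fits the rim in both views, so the pocket centre is (0.565, -0.2105). Now I place the lens.

Run:
```python
from h import *
P=[.565,-.2105]
manip.movep([*P,.26],down(YAW))
st=manip.observe(); print(st['t'],st['width'])
manip.line_to([*P,.10],feed=.12)
st=manip.observe(); f0=st['ft_force']; print(st['t'],f0.round(2))
for z in [.09,.086,.084,.083,.082,.081,.080,.079]:
    manip.line_to([*P,z],feed=.04); st=manip.observe(); f=st['ft_force']-f0; print(z,st['t'],st['ee_pos'].round(4),f.round(2))
    if f[2]>3: break
snap('scene','s8.png')
```

```text
21.9667 0.05881048301731269
23.45 [-0.65 -0.22 -4.78]
0.09 23.85 [ 0.5649 -0.2104  0.0897] [-0.51  0.8   0.31]
0.086 24.1 [ 0.5649 -0.2104  0.0857] [0.46 0.61 0.54]
0.084 24.35 [ 0.565  -0.2105  0.0839] [ 0.61 -0.06  0.11]
0.083 24.6 [ 0.565  -0.2105  0.083 ] [0.77 0.28 0.19]
0.082 24.85 [ 0.565  -0.2105  0.0819] [1.42 0.7  0.02]
0.081 25.1 [ 0.5651 -0.2106  0.0816] [-1.94 -0.08  6.79]
```

View pics/s8.png

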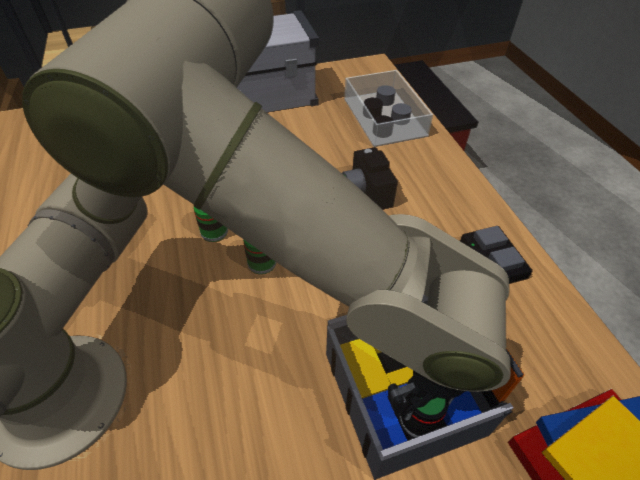

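The lens touched down at the expected height, z≈0.0815. I'll release it, go straight up, move away and check.

Run:
```python
from h import *
P=[.565,-.2105]
manip.ungrasp(); st=manip.observe(); print(st['t'],st['width'],st['ft_force'].round(2))
manip.line_to([*P,.14],feed=.06)
manip.line_to([*P,.27],feed=.15)
manip.movep([.36,.1,.28],down(YAW))
out=[]
s=snap('scene','s9.png'); t=snap('top','t9.png')
for c,f,(r0,r1,c0,c1) in [(t,'t9.png',(150,290,400,560)),(s,'s9.png',(260,480,320,540))]:
    im=cv2.imread('pics/'+f); k=4
    im=cv2.resize(im[r0:r1,c0:c1],None,fx=k,fy=k,interpolation=cv2.INTER_CUBIC)
    pts=[]
    for a in np.linspace(0,2*np.pi,40):
        r,cc=proj(c,[P[0]+.03*np.cos(a),P[1]+.03*np.sin(a),.098]); pts.append([(cc-c0+.5)*k,(r-r0+.5)*k])
    cv2.polylines(im,[np.int32(pts)],True,(255,255,255),1)
    out.append(cv2.resize(im,(int(im.shape[1]*350/im.shape[0]),350)))
cv2.imwrite('pics/c9.png',np.hstack(out))
for n in ['camera','short_lens_mid','cover_bar','cover_hinge']: print(n,[(np.round(d['at'],1).tolist(),round(d['confidence'],2)) for d in manip.pinpoint('top',n)][:2])
st=manip.observe(); print(st['t'],st['ft_force'].round(2))
```

```text
25.5333 0.08537384212341537 [-0.32 -0.16 -0.01]
camera [([165.2, 254.7], 0.96)]
short_lens_mid [([335.7, 200.6], 0.62)]
cover_bar [([179.7, 476.0], 0.68)]
cover_hinge [([174.6, 478.4], 0.75)]
29.375 [-0.03  0.78  0.25]
```

View pics/c9.png

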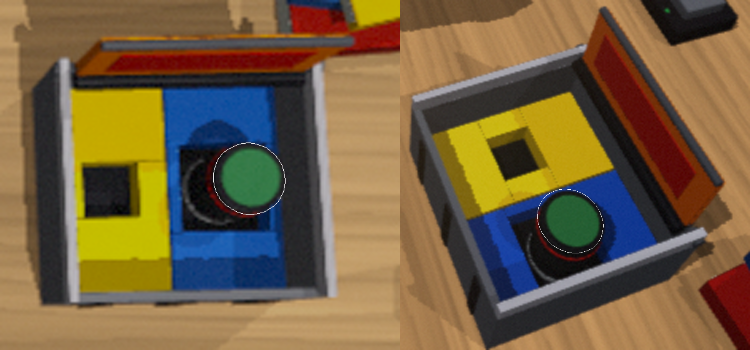

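Run:
```python
from h import *
print(manip.hand_in())
```

```text
the job is handed in; nothing more can be done
None
```

I folded the cover to its end stop and set the red-band lens upright in the blue compartment, then handed the job in. Simulated time was about 29 s. No verdict is reported on hand-in.

**Cover:** I pushed the black bar with closed fingers, with the tool tilted 35°. At the end stop the finger push rose to about 49 N, well above the suggested 2–6 N. The body limit is 40 N, but only the fingers should have been pressing, and the wrist stayed under its 120 N limit. In the last picture the panels stand upright and the bar is about 5 px (roughly 10 mm) in front of the hinge, which matches the folded position. I did not measure the joint angle directly.

**Lens:** I lowered it until it touched down at the expected height and released it without a drop. In both camera views its top matches a circle drawn for the pocket centre and standing height, so it is centred and upright.

**Left alone:** In the top picture the camera and short lens are within about 2.5 px (roughly 5 mm) of their first positions. I did not touch the green look-alikes. The arm is clear of everything, with wrist force near zero.

**Failed or disagreed:**
- The first approach line was refused as unreachable, and turning the wrist half a turn fixed it.
- The networks' first estimates of the lens and blue-cell positions differed by about 5–13 mm. I used my own measurements instead, checked by overlays.

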